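# Clamp a glued buckle in the curing drawer and shut it

## Task

The brass buckle standing in the open drawer has just been glued: pick up the orange spring clamp by its handles, squeeze it open, lower it over the middle of the buckle's thick rim until the rim is up in its throat, pressing only lightly, and let go so that its jaws close on the thin plate below the rim. Then gently slide the drawer fully shut, without slamming it, with the clamp still on the buckle. Leave the bottle, the ring mandrel, both pliers, the file and the dish where they are.

Things in the scene. Friction and masses are not known exactly. Their poses are not given: they have to be found in the camera images.
- clamp: Orange spring clamp like a big clothes peg, standing upright on a square wooden stand, handles up, jaws down. Origin: middle of its hinge axis, 44 mm above its feet. x: along the hinge axis (28 wide); y: the way handles and jaws open; z: up. This is the pose of the +y half; the clamp's middle plane leans from it by half the jaw angle.
- clamp_grip (a point): Point midway between the clamp's handles, 36 mm above the hinge, to squeeze along y. Handles: two paddles 26 wide, 5 thick, reaching 49 above the hinge, splayed at rest (outsides about 24 apart at the hinge, 53 at the top). Squeezed fully (about 20 N) they are parallel, outsides about 24 apart, the jaws wide open and the hinge 2 to 3 lower over the feet.
- clamp_throat (a point): Throat of the clamp: roof of the pocket between its jaws, 12 mm below the hinge. The pocket is 19 wide. Below it are two orange pads, from 28 to 44 below the hinge, gap 1 at rest, about 20 when the handles are fully squeezed. Fully home, the rim touches this throat and the pads hold the plate below the rim.
- clamp_jaw (a joint): Opening angle between the clamp's halves, rad: 0 closed at rest, 0.56 fully squeezed; about 0.13 when closed on the buckle's 6 thick plate, about 0.25 or more if it only pinches the rim.
- cradle (a point): Point in the drawer at the top of the dark wooden cradle, middle of its slot, 45 mm above the table. x along the slot (into the cabinet), y across it, z up; moves with the drawer. The cradle is 90 long, 40 wide; the drawer's inside is 194 wide, its side walls reach 55 above the table. The cabinet's roof inside is 155 above this point.
- slot (a point): Same point as cradle. The brass buckle stands upright in the slot here, centred and wedged firmly: a plate 70 mm long (x), 6 thick (y), with a copper rim along its top edge, 70 long, 10 thick, 10 high. How far it stands out is not reported and differs each time: the top of the rim is 37 to 69 above this point, so feel for it.
- drawer (a joint): How far the drawer is open, m: 0 shut, about 0.18 to 0.20 at the start; slides easily (about 2 N), no catch.
- drawer_front (a point): Top edge of the drawer's front board, middle, on its outer face (towards the robot), 105 mm above the table. x points into the cabinet (the way to push), y along the board, z up. The board is 238 wide, 100 high, 14 thick; a brass pull, 70 wide, sticks out 10 from it, 22 to 34 above the table. The cradle's middle is 104 behind this face.
- cabinet: Brown wooden cabinet, 240 wide, 230 deep, 212 high, fixed. Origin: the middle of its front face, at the table. x into the cabinet, y across, z up. The drawer's front board lies flat against this face when shut. Above 108 the cabinet steps back: its upper part and roof begin 55 behind the front face.
- stand: Square dark wooden stand with a cork top, 110 x 110 x 18, fixed; the clamp stands at about its middle. Origin: middle of its underside.
- bottle: White bottle, 52 across, 140 high, upright. Origin: middle of its underside. Leave alone.
- mandrel: Steel tapered ring mandrel on a round foot 52 across, 150 high, upright. Origin: middle of its underside. Leave alone.
- pliers_green: Pliers with green grips, lying, 130 long along x, 64 wide, 13 high. Leave alone.
- pliers_red: Pliers with red grips, lying, 130 long along x, 64 wide, 13 high. Leave alone.
- file: Slim file with a wooden handle, lying, 200 long along x. Leave alone.
- dish: White bowl, 80 across, 30 high. Origin: middle of its underside. Leave alone.
There are look-alikes about, which are no part of the job. Of the things that look like the clamp, the smallest one is meant.

How it is judged:
On the way, in this order (a step that is already met when the one before it is completed fails the run):
1. the clamp is clipped over the buckle's rim and let go, with the drawer still open (x of clamp in the frame of cradle between -0.022 and 0.022 m and y of clamp in the frame of cradle between -0.008 and 0.008 m and z of clamp in the frame of cradle between 0.04 and 0.093 m and value of joint clamp_jaw between 0.07 and 0.195 rad and angle between clamp's own z axis and vertical below 0.25 rad and angle between the x axis of clamp and the x axis of cradle, either way round below 0.25 rad and contact force between clamp and cabinet above 3 N and contact force between the fingers and clamp below 0.2 N and value of joint drawer above 0.12 m), for 0.2 s.
2. the drawer is shut with the clamp on the buckle (value of joint drawer below 0.006 m), for 0.2 s.
At the end, for the whole second after the job is handed in: The clamp sits upright (within 0.25 rad) on the buckle within 22 mm of its middle, in line with it within 0.25 rad, its jaws closed on the thin plate below the rim (jaw angle 0.07 to 0.195 rad), gripping it with over 3 N; the drawer is shut within 6 mm; the clamp is let go and at rest (x of clamp in the frame of cradle between -0.022 and 0.022 m and y of clamp in the frame of cradle between -0.008 and 0.008 m and z of clamp in the frame of cradle between 0.04 and 0.093 m and value of joint clamp_jaw between 0.07 and 0.195 rad and angle between clamp's own z axis and vertical below 0.25 rad and angle between the x axis of clamp and the x axis of cradle, either way round below 0.25 rad and contact force between clamp and cabinet above 3 N and contact force between the fingers and clamp below 0.2 N and value of joint drawer below 0.006 m and linear speed of clamp below 0.02 m/s); the robot touches nothing.
It fails at once if the clamp, held open, is pressed on the buckle or drawer with over 30 N (contact force between clamp and cabinet above 30 N and value of joint clamp_jaw above 0.4 rad).
It fails at once if the drawer is slammed (faster than 0.4 m/s) (velocity of joint drawer below -0.4 m/s).
It fails at once if the bottle, ring mandrel, either pliers, file or dish is moved by more than 20 mm (distance of any of bottle, mandrel, pliers_green, pliers_red, file, dish from where it was at the start of the episode above 0.02 m).
It also fails if it takes over 51 s, if anything falls off the work surface, if the arm or the gripper's body presses on something with over 40 N, if the wrist force passes 120 N, or if a joint passes its speed limit or range.

## Robot

A 7-joint arm with a two-finger parallel gripper is mounted at the origin on the work surface. World frame = base frame: x ahead of the robot, y to its left, z up, the work surface at z = 0. Lengths are in m, angles in rad, forces in N, time in s.
With the tool pointing down it reaches from about 0.4 to 0.875 m from the base axis. Payload 19.3 kg.
Tool frame: the origin (TCP) lies on the centre line of the jaws, within the pads' length; the fingertips stand 14 mm ahead of it and the grasp point (between the pads) lies 5 mm behind it; z points along the fingers, y is the line along which they close (so a half turn about z gives the same grasp; the last joint's range is limited). The gripper opens to 85 mm and grips with 20 to 120 N. Pads are 22 mm wide; open, the fingers measure 114 mm over their backs; the gripper's body (76 mm by 85 mm) begins 54 mm behind the grasp point. The pads swing forward as they close: fully open they stand 13 mm farther back than shut.
Start: joints at [1.155, 0.521, -0.036, 1.599, 0.021, 1.021, -0.113], TCP at [0.212, -0.588, 0.216] pointing down, gripper open.
Joint ranges: [-2.91, 2.91], [-0.3, 2.13], [-1.5, 1.42], [0.17, 2.43], [-1.26, 4.41], [0.16, 1.93], [-2.52, 2.52]. Speed limits (rad/s): [1.89, 1.89, 2.39, 2.39, 3.01, 3.01, 3.01].

## Interface

Orientations are given as [roll, pitch, yaw] about the fixed x, y, z axes, in that order (R = Rz(yaw) Ry(pitch) Rx(roll)).
In Python, from workcell import bot, grab_frame, regions_of gives the robot as it stands. The module is installed in compiled form; this text tells all that it offers.
- The arm moves only by the tool play_rows, never from a script. Its argument "plan" is a list of rows, each a list of 3 entries, a list of its own where there are three numbers: the shift along the tool's x, y, z in units of 2.5 cm (1.0 is 2.5 cm), then the turn, a rotation vector about the tool's x, y, z in units of 0.15 rad (1.0 is 0.15 rad), then the closure, from -1 (fully open) to 1 (shut). In form: [[[tx, ty, tz], [rx, ry, rz], jaw], ...]. A call has 1 to 20 rows; each row shifts and turns the commanded pose from where the row before left it, along the tool's axes as they then stand; what a row does not reach is not made up. A row lasts 1/8 s, in which the tool goes at most 62.5 mm and 10.7 degrees, less where a joint would pass 70% of its speed; a pose out of reach is approached as far as the arm can. A call with a number of a shift or a turn outside -1 to 1 is refused whole. A call with a gripper value outside its range is refused whole. The fingers move at their own pace and stop on an object; "newtons" is the grip in N (left out, the last holds). Time passes only in rows, so rows that do not move let the fingers close. It gives the time, the measured TCP pose, the force, the opening and the grip force at its end, in the units of the state.
- bot.observe(): the state, without advancing time (a new reading comes with each control period).
- grab_frame(name): name is "scene" or "top" or "wrist"; returns a dict with "pixels" (384x512x3 uint8, red, green, blue), "depth" (384x512 float32, m along the optical axis (not along the pixel's ray), 0 where there is no reading), "camera_matrix" (3x3 intrinsics, pixels), "distortion" ([k1, k2, p1, p2, k3] as OpenCV has them; the pictures are not rectified), "R" (3x3) and "t" (3): a world point X has camera coordinates R X + t. Camera axes: x right, y down, z forward; pixel columns grow to the right and rows downward; lengths in m; the calibration is good to about 2 mm. A picture is of the moment at which its call begins.
- bot.job_done(): hands the job in; it is judged then, once.
Trained networks look in the newest picture that a camera, given by its name, has taken for a name from the list of things; names that differ only in an ending like _2 or _b are one class to them, and where a whole thing is asked for, a point or a joint stands for the part that bears it (a point fixed in the world has none). Each returns a list of dicts, best first, with "p" (0 to 1); they miss things now and then, are a little off and sometimes report something else, mostly with a low value. They report only what shows in the picture. A call takes as long as a camera call. They do not tell look-alikes from the thing itself.
- regions_of(thing, camera): "mask" (384x512 bool, what is visible of it) and "box" ([left, top, right, bottom] in pixels, round what is visible of it).
The state is a dict: "clock": time; "qpos": joint angles; "qd": joint speeds; "joint_efforts": joint torques, N m; "position": TCP position; "tool_rot": TCP orientation; "force": force on the tool from outside, world axes, zero at the start; "moment": the same for the moment, N m; "grip_width": finger opening in m; "finger_force": force on a finger pad.
Only numpy, scipy, OpenCV 4.12 (cv2) and the standard library are available. Lean on these libraries where they do the work, as an engineer would, in place of code of your own. Each camera call takes 0.05 s, during which the arm holds its last target. There are 200 camera calls.

## Working session

There is one attempt and no reset: what is moved stays moved. The work goes in short steps, Python scripts to look and compute and a tool call to move; the robot and the scene stay as the last step left them, time stands still between calls to the robot, and variables do not carry over. Pictures are saved under pics/ and viewed, at most 10 in all, crops included, and the job is handed in when it is done.

Besides the shell and the picture viewer there is one more tool, called as name(argument=value, ...) on one line, values as JSON. play_rows: Moves the arm, as the interface text tells. Its arguments: {"type":"object","properties":{"plan":{"type":"array"},"newtons":{"type":"number"}},"required":["plan"]}

```bash
mkdir -p pics; cat > h.py <<'E'
import numpy as np,cv2
from workcell import bot,grab_frame,regions_of
def pts(f):
    d=f['depth'];h,w=d.shape
    u,v=np.meshgrid(np.arange(w),np.arange(h))
    n=cv2.undistortPoints(np.stack([u,v],-1).reshape(-1,1,2).astype(np.float64),f['camera_matrix'],np.array(f['distortion'])).reshape(h,w,2)
    P=np.dstack([n*d[...,None],d])
    return (P-f['t'])@f['R']
E
python3 - <<'E'
from h import *
s=bot.observe();print(s)
for c in ['scene','top']:
    f=grab_frame(c);P=pts(f);cv2.imwrite(f'pics/{c}0.png',f['pixels'][...,::-1]);np.savez(f'{c}0.npz',P=P,px=f['pixels'])
    print(c,'cam at',-f['R'].T@f['t'])
    for n in ['clamp','cradle','drawer_front','slot','cabinet','stand','bottle','mandrel','dish','file','pliers_green','pliers_red']:
        for r in regions_of(n,c)[:4]:
            if r['p']<.2: continue
            m=r['mask']&(f['depth']>0);Q=P[m]
            if len(Q)<5: continue
            print(n,round(r['p'],2),r['box'],np.percentile(Q,[2,50,98],axis=0).round(3).tolist())
E
```

```text
{'clock': 0.0, 'qpos': array([ 1.15480546,  0.52201171, -0.03633207,  1.59998532,  0.02122529,
        1.02108598, -0.11280606]), 'qd': array([ 5.93624771e-04, -6.47726022e-04,  3.46257396e-04,  5.21598459e-04,
       -3.13933162e-05,  9.30413965e-04,  8.72646701e-04]), 'joint_efforts': array([ 6.67808708e-04, -9.27104187e+01,  1.98025435e+00, -3.69935703e+01,
        1.79210608e-02,  8.14137835e-03, -9.99643675e-07]), 'position': array([ 0.21168369, -0.58769892,  0.21513525]), 'tool_rot': array([-3.14049229e+00,  9.70595621e-05,  3.45791757e-01]), 'force': array([-0.19339406, -0.95478803,  0.42187124]), 'moment': array([ 0.05107326, -0.00880595, -0.00094865]), 'finger_force': 0.0, 'grip_width': 0.08567791747706836}
scene cam at [0.557593   1.16491855 1.0265357 ]
clamp 0.7 [263.5, 235.6, 280.7, 266.3] [[0.48, 0.182, 0.016], [0.497, 0.242, 0.073], [0.519, 0.259, 0.112]]
clamp 0.7 [324.5, 240.5, 349.4, 280.0] [[0.286, 0.198, -0.001], [0.318, 0.277, 0.069], [0.355, 0.29, 0.136]]
clamp 0.7 [213.0, 161.1, 283.3, 225.7] [[0.473, -0.191, 0.005], [0.579, -0.077, 0.03], [0.691, 0.041, 0.106]]
[... 3046 characters left out ...]
377, 0.126, 0.019]]
dish 0.74 [113.1, 157.9, 132.5, 181.7] [[0.618, 0.416, -0.001], [0.657, 0.456, 0.017], [0.69, 0.489, 0.035]]
file 0.67 [388.8, 163.5, 400.1, 210.2] [[0.488, -0.493, 0.006], [0.601, -0.473, 0.022], [0.653, -0.453, 0.031]]
file 0.25 [175.3, 201.7, 193.9, 216.9] [[0.484, 0.215, 0.015], [0.504, 0.241, 0.071], [0.53, 0.267, 0.114]]
pliers_green 0.74 [216.4, 249.3, 258.9, 265.6] [[0.318, 0.015, 0.002], [0.364, 0.067, 0.012], [0.375, 0.127, 0.021]]
pliers_green 0.55 [243.6, 146.1, 315.7, 219.5] [[0.472, -0.185, 0.004], [0.586, -0.083, 0.015], [0.696, 0.021, 0.108]]
pliers_red 0.57 [378.2, 206.2, 400.4, 245.2] [[0.382, -0.491, 0.0], [0.436, -0.439, 0.011], [0.494, -0.408, 0.019]]
```

```bash
python3 - <<'E'
import cv2,numpy as np
a=cv2.imread('pics/scene0.png')[120:345,130:370];b=cv2.imread('pics/top0.png')[65:290,105:405]
a=cv2.resize(a,None,fx=2.4,fy=2.4,interpolation=2);b=cv2.resize(b,None,fx=2.6,fy=2.6,interpolation=2)
cv2.imwrite('pics/a.png',a);cv2.imwrite('pics/b.png',b)
E
```

```text
(no output)
```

View pics/a.png

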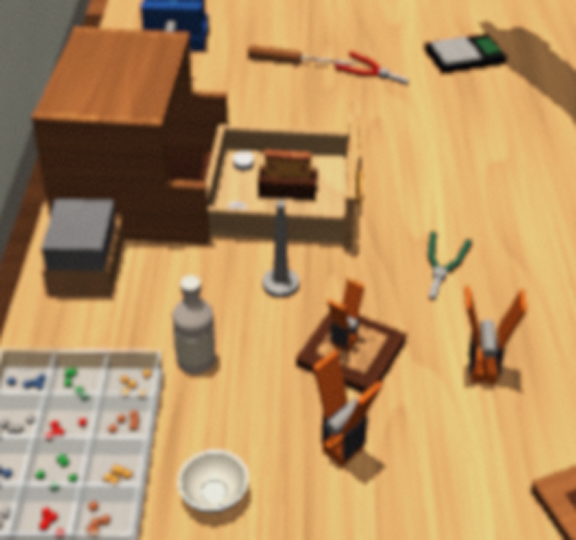

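View pics/b.png

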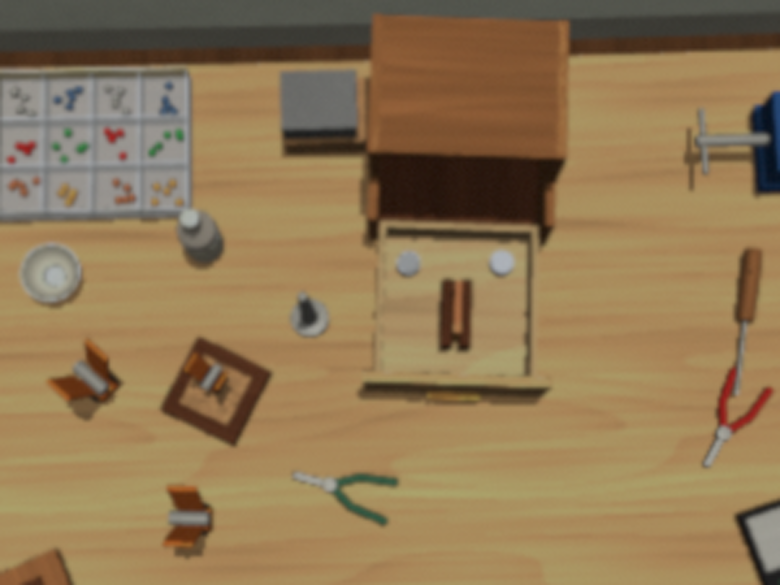

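The scene shows three look-alike clamps: on the stand at scene (274,255), and two larger ones at (273,290) and (333,260) off the stand. In the top view the one on the stand is at (187,209). It is the smallest and the only one on the stand, so I choose it.

```bash
python3 - <<'E'
from h import *
for c in ['top','scene']:
    z=np.load(c+'0.npz');P=z['P'];px=z['px'].astype(int)
    hsv=cv2.cvtColor(z['px'],cv2.COLOR_RGB2HSV)
    near=np.hypot(P[...,0]-.495,P[...,1]-.24)<.06
    m=near&(P[...,2]>.06)
    Q=P[m];print(c,'clamp n',m.sum(),'zmax',Q[:,2].max(),'mean',Q.mean(0).round(4))
    v,u=np.where(m)
    for a,b in ((.06,.08),(.08,.1),(.1,.13)):
        k=(Q[:,2]>a)&(Q[:,2]<b)
        if k.sum()>3:
            r=cv2.minAreaRect(Q[k,:2].astype(np.float32)*1000);print(a,k.sum(),r)
    # drawer
    inb=(P[...,0]>.46)&(P[...,0]<.72)&(P[...,1]>-.23)&(P[...,1]<.06)
    k=inb&(P[...,2]>.095)&(P[...,2]<.115)&(P[...,0]<.53)
    r=cv2.minAreaRect(P[k][:,:2].astype(np.float32)*1000);print('front',r,np.median(P[k][:,2]))
    print(cv2.boxPoints(r).round(1).tolist())
    ctr=np.hypot(P[...,0]-.586,P[...,1]+.083)<.07
    k=ctr&(P[...,2]>.036)&(P[...,2]<.06);r=cv2.minAreaRect(P[k][:,:2].astype(np.float32)*1000);print('cradle',r,np.median(P[k][:,2]))
    k=ctr&(P[...,2]>.07);r=cv2.minAreaRect(P[k][:,:2].astype(np.float32)*1000);print('rim',k.sum(),r,np.percentile(P[k][:,2],[10,50,90]))
    print('rim z hist',np.histogram(P[ctr][:,2],bins=np.arange(0,.13,.01))[0])
    k=(P[...,2]>.2)&(P[...,2]<.225)&(P[...,0]>.65);r=cv2.minAreaRect(P[k][:,:2].astype(np.float32)*1000);print('cab top',r,np.median(P[k][:,2]))
    k=(P[...,2]>.014)&(P[...,2]<.023)&(np.hypot(P[...,0]-.49,P[...,1]-.237)<.1);r=cv2.minAreaRect(P[k][:,:2].astype(np.float32)*1000);print('stand',r)
E
```

```text
top clamp n 126 zmax 0.11661365357220269 mean [0.5037 0.2401 0.085 ]
0.06 65 ((502.4530944824219, 239.87330627441406), (27.103260040283203, 32.9704475402832), 70.79163360595703)
0.08 22 ((500.90557861328125, 236.36582946777344), (33.9925422668457, 23.732282638549805), 56.74619674682617)
0.1 39 ((501.7160339355469, 236.03843688964844), (50.094547271728516, 23.609773635864258), 56.81350326538086)
front ((483.8276062011719, -76.75396728515625), (235.50619506835938, 14.888204574584961), 86.44261169433594) 0.10501215690154089
[[469.1000061035156, -193.8000030517578], [484.0, -194.6999969482422], [498.6000061035156, 40.29999923706055], [483.70001220703125, 41.20000076293945]]
cradle ((579.3341674804688, -81.51934051513672), (38.11021423339844, 87.99519348144531), 87.77327728271484) 0.04482969143480786
rim 65 ((580.0381469726562, -82.37142181396484), (9.978757858276367, 68.2276840209961), 86.87688446044922) [0.07938317 0.08420139 0.0906219 ]
rim z hist [325 597  13  30 183  22   2   9  48   8   0   0]
cab top ((827.2095336914062, -99.36383056640625), (242.74461364746094, 179.58990478515625)
[... 701 characters left out ...]
10000610351562], [480.70001220703125, -195.0], [496.20001220703125, 45.20000076293945], [482.29998779296875, 46.099998474121094]]
cradle ((578.0466918945312, -76.98999786376953), (43.54389572143555, 90.72811889648438), 88.63218688964844) 0.04519753631992171
rim 92 ((577.7932739257812, -82.41392517089844), (18.947139739990234, 69.2095947265625), 84.50652313232422) [0.07202495 0.08128321 0.08576756]
rim z hist [ 77 227  54  61 128  47  40  41  51   0   0   0]
cab top ((994.7482299804688, -876.7720947265625), (632.9966430664062, 2065.01318359375), 0.07414310425519943) 0.21143111066841103
stand ((488.2085266113281, 238.51480102539062), (113.6516342163086, 111.00594329833984), 61.730926513671875)
```

play_rows(plan=[[[0.97,-0.75,0],[0,0,0],-1],[[0.97,-0.75,0],[0,0,0],-1],[[0.97,-0.75,0],[0,0,0],-1],[[0.97,-0.75,0],[0,0,0],-1],[[0.97,-0.75,0],[0,0,0],-1],[[0.97,-0.75,0],[0,0,0],-1],[[0.97,-0.75,0],[0,0,0],-1],[[0.97,-0.75,0],[0,0,0],-1],[[0.97,-0.75,0],[0,0,0],-1],[[0.97,-0.75,0],[0,0,0],-1],[[0.97,-0.75,0],[0,0,0],-1],[[0.97,-0.75,0],[0,0,0],-1],[[0.97,-0.75,0],[0,0,0],-1],[[0.97,-0.75,0],[0,0,0],-1],[[0.97,-0.75,0],[0,0,0],-1]])

```text
clock: 3.18
position: [0.4593, -0.1993, 0.2159]
tool_rot: [3.141, -0.0, 0.346]
force: [-0.2, -0.3, -0.2]
grip_width: 0.0852
finger_force: 0.0
```

play_rows(plan=[[[0.46,-0.99,-0.1],[0,0,0],-1],[[0.46,-0.99,-0.1],[0,0,0],-1],[[0.46,-0.99,-0.1],[0,0,0],-1],[[0.46,-0.99,-0.1],[0,0,0],-1],[[0.46,-0.99,-0.1],[0,0,0],-1],[[0.46,-0.99,-0.1],[0,0,0],-1],[[0.46,-0.99,-0.1],[0,0,0],-1],[[0.46,-0.99,-0.1],[0,0,0],-1],[[0.46,-0.99,-0.1],[0,0,0],-1],[[0.46,-0.99,-0.1],[0,0,0],-1],[[0.46,-0.99,-0.1],[0,0,0],-1],[[0.46,-0.99,-0.1],[0,0,0],-1],[[0.46,-0.99,-0.1],[0,0,0],-1],[[0.46,-0.99,-0.1],[0,0,0],-1],[[0.46,-0.99,-0.1],[0,0,0],-1],[[0.46,-0.99,-0.1],[0,0,0],-1]])

```text
clock: 5.18
position: [0.4977, 0.2356, 0.2559]
tool_rot: [3.142, -0.0, 0.346]
force: [0.8, 0.1, -0.0]
grip_width: 0.0853
finger_force: 0.0
```

play_rows(plan=[[[0,0,0],[0,0,-0.98],-1],[[0,0,0],[0,0,-0.98],-1],[[0,0,0],[0,0,-0.98],-1],[[0,0,0],[0,0,-0.98],-1],[[0,0,0],[0,0,-0.98],-1],[[0,0,0],[0,0,-0.98],-1],[[0,0,0],[0,0,-0.98],-1],[[0,0,0],[0,0,-0.98],-1],[[0,0,0],[0,0,-0.98],-1],[[0,0,0],[0,0,-0.98],-1],[[0,0,0],[0,0,-0.98],-1],[[0,0,0],[0,0,-0.98],-1],[[0,0,0],[0,0,-0.98],-1],[[0,0,0],[0,0,-0.98],-1],[[0,0,0],[0,0,-0.98],-1]])

```text
clock: 7.05
position: [0.4977, 0.2347, 0.2557]
tool_rot: [-3.142, 0.0, 2.555]
force: [-0.3, -0.9, -0.6]
grip_width: 0.0852
finger_force: 0.0
```

```bash
cat > w.py <<'E'
from h import *
s=bot.observe();print(s['qpos'].round(2),s['clock'])
f=grab_frame('wrist');P=pts(f);np.savez('w1.npz',P=P,px=f['pixels'])
print('cam',-f['R'].T@f['t'])
cv2.imwrite('pics/w1.png',f['pixels'][...,::-1])
near=(np.hypot(P[...,0]-.497,P[...,1]-.236)<.06)&(f['depth']>0)
for a,b in ((.04,.06),(.06,.08),(.08,.1),(.1,.108),(.108,.13)):
    k=near&(P[...,2]>a)&(P[...,2]<b)
    if k.sum()>3:
        r=cv2.minAreaRect(P[k][:,:2].astype(np.float32)*1000);print(a,k.sum(),r,np.percentile(P[k],[1,50,99],axis=0).round(3).tolist())
E
python3 w.py
```

```text
[ 0.07  0.47 -0.86  1.72  0.39  1.13  0.08] 7.05
cam [0.4313817  0.27844887 0.41403738]
0.04 34 ((489.18621826171875, 242.5458526611328), (26.705623626708984, 4.516174793243408), 56.07904815673828) [[0.483, 0.23, 0.04], [0.488, 0.244, 0.052], [0.498, 0.253, 0.059]]
0.06 608 ((501.89935302734375, 235.2640838623047), (29.17146873474121, 34.3304443359375), 59.313514709472656) [[0.484, 0.221, 0.062], [0.5, 0.235, 0.068], [0.517, 0.252, 0.079]]
0.08 363 ((501.671142578125, 235.22805786132812), (40.2196159362793, 25.640899658203125), 57.12422561645508) [[0.481, 0.215, 0.08], [0.501, 0.24, 0.09], [0.519, 0.257, 0.1]]
0.1 162 ((500.9973449707031, 234.44415283203125), (46.36652374267578, 25.379486083984375), 56.91426467895508) [[0.479, 0.213, 0.1], [0.501, 0.235, 0.104], [0.522, 0.26, 0.108]]
0.108 310 ((501.2890930175781, 234.7391357421875), (49.93326950073242, 25.204273223876953), 56.408241271972656) [[0.479, 0.209, 0.108], [0.503, 0.246, 0.111], [0.524, 0.261, 0.113]]
```

View pics/w1.png

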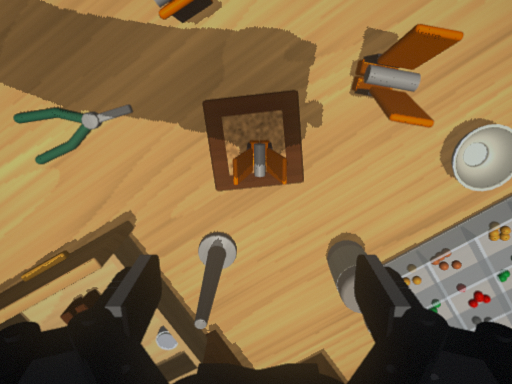

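Clamp seen at wrist pixel (260,160), on its stand, handles splayed along tool y; the position matches the top/scene views (0.501, 0.235, top 0.111).

play_rows(plan=[[[-0.1,0.09,0.82],[0,0,0],-1],[[0,0,0.82],[0,0,0],-1],[[0,0,0.82],[0,0,0],-1],[[0,0,0.82],[0,0,0],-1],[[0,0,0.82],[0,0,0],-1],[[0,0,0.82],[0,0,0],-1],[[0,0,0.82],[0,0,0],-1],[[0,0,0.82],[0,0,0],-1],[[0,0,0],[0,0,0],-1],[[0,0,0],[0,0,0],1],[[0,0,0],[0,0,0],1],[[0,0,0],[0,0,0],1],[[0,0,0],[0,0,0],1],[[0,0,0],[0,0,0],1],[[0,0,0],[0,0,0],1],[[0,0,0],[0,0,0],1]], newtons=40)

```text
clock: 9.1
position: [0.5058, 0.2387, 0.0984]
tool_rot: [3.13, 0.007, 2.55]
force: [-3.4, -6.1, 91.5]
grip_width: 0.001
finger_force: 69.4
```

```bash
sed -i 's/w1/w2/g' w.py; python3 w.py; python3 - <<'E'
from h import *
f=grab_frame('scene');cv2.imwrite('pics/s2.png',cv2.resize(f['pixels'][200:300,220:360,::-1],None,fx=5,fy=5,interpolation=2))
w=cv2.imread('pics/w2.png');print(bot.observe())
E
```

```text
[-0.03  0.67 -0.73  1.86  0.6   0.83 -0.09] 9.1
cam [0.4378022  0.28193032 0.2560469 ]
0.04 530 ((505.1834716796875, 242.8164520263672), (33.933128356933594, 30.557947158813477), 56.85011291503906) [[0.488, 0.223, 0.04], [0.5, 0.236, 0.052], [0.522, 0.262, 0.06]]
0.06 2302 ((510.9535827636719, 247.552734375), (36.42764663696289, 34.859519958496094), 55.27561569213867) [[0.492, 0.229, 0.061], [0.51, 0.251, 0.067], [0.527, 0.267, 0.08]]
0.08 1565 ((514.865478515625, 255.7395477294922), (47.419395446777344, 26.461854934692383), 52.594757080078125) [[0.494, 0.243, 0.08], [0.521, 0.267, 0.091], [0.536, 0.279, 0.1]]
0.1 609 ((516.9666748046875, 256.1333923339844), (48.89409255981445, 26.05072784423828), 56.490413665771484) [[0.494, 0.242, 0.1], [0.526, 0.273, 0.102], [0.539, 0.282, 0.108]]
0.108 913 ((504.15655517578125, 241.63021850585938), (23.570165634155273, 22.042022705078125), 3.9005331993103027) [[0.494, 0.23, 0.109], [0.497, 0.243, 0.123], [0.514, 0.252, 0.13]]
{'clock': 9.2, 'qpos': array([-0.0337849 ,  0.6655678 , -0.73085147,  1.85976931,  0.59572042,
        0.83272754, -0.09027849]), 'qd': array([ 0.00115366,  0.00111174, -0.00077841,  0.00148993,  0.00061741,
        0.00059506, -0.00084639]), 'joint_efforts': array([-1.78921536e+00, -4.27388871e+01, -3.06563839e+00, -6.42128706e+00,
        3.20954039e-02, -1.97605468e+00, -9.05192632e-03]), 'position': array([0.50582824, 0.23870361, 0.09834941]), 'tool_rot': array([3.13018007, 0.00734162, 2.55034756]), 'force': array([-2.70831701, -6.3266551 , 91.45077334]), 'moment': array([-1.18766476,  0.70976206,  0.05183605]), 'finger_force': 69.44635927677155, 'grip_width': 0.0005431868924147913}
```

View pics/s2.png

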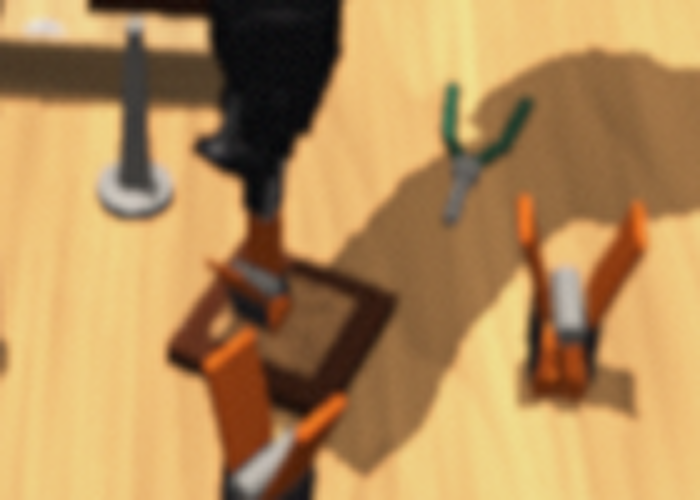

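View pics/w2.png

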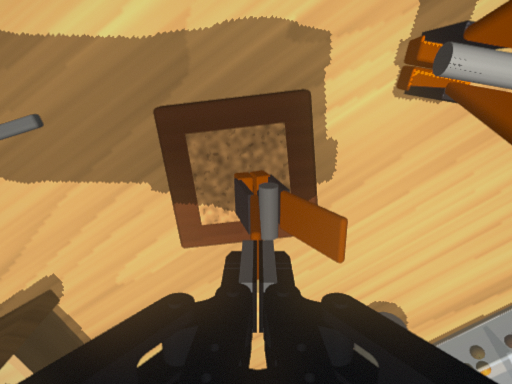

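Wrist picture: the clamp (hinge near (268,208)) has tipped sideways with one handle splayed to (325,230), and the fingers are shut empty on its other side; the scene crop shows a vertical orange strip right under the fingertip. I need the geometry before moving.

```bash
python3 - <<'E'
from h import *
z=np.load('w2.npz');P=z['P'];px=z['px']
T=np.array([.5058,.2387]);c,s=np.cos(2.55),np.sin(2.55)
def loc(P):
    d=P[...,:2]-T;return np.dstack([d[...,0]*c+d[...,1]*s,d[...,0]*s-d[...,1]*c,P[...,2]])*1000
def show(P,px,name):
    L=loc(P);hsv=cv2.cvtColor(px,cv2.COLOR_RGB2HSV)
    m=(np.abs(L[...,0])<45)&(np.abs(L[...,1])<60)&(L[...,2]>22)&(L[...,2]<130)
    o=m&(hsv[...,0]<14)&(hsv[...,1]>170)&(hsv[...,2]>90)
    g=m&(hsv[...,1]<60)&(hsv[...,2]>60)
    im=np.zeros((480,780,3),np.uint8)
    for k,(a,b) in enumerate(((1,2),(0,2))):
        for mm,col in ((m,(90,90,90)),(g,(255,255,255)),(o,(0,120,255))):
            for q in L[mm]:
                cv2.circle(im,(int(195+390*k+q[a]*3),int(440-q[b]*3)),1,col,-1)
    for h in (20,60,100):cv2.line(im,(0,440-h*3),(779,440-h*3),(60,60,0),1)
    cv2.line(im,(195,0),(195,479),(60,60,0),1);cv2.line(im,(585,0),(585,479),(60,60,0),1)
    return im
a=show(P,px,'w')
f=grab_frame('scene');b=show(pts(f),f['pixels'],'s')
z=np.load('w1.npz')
c0=show(z['P'],z['px'],'w1')
im=np.vstack([cv2.resize(a,(780,300)),cv2.resize(c0,(780,290))])
cv2.imwrite('pics/sec.png',im)
E
```

```text
(no output)
```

View pics/sec.png

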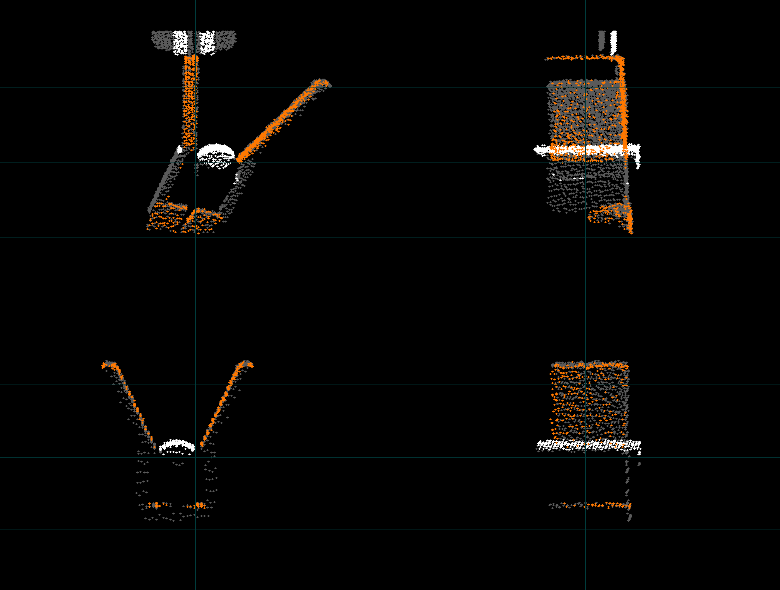

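The section shows the fingertips resting on top of the −y handle at z≈0.116, though the TCP reads 0.098. I'll check where the tips really are relative to the TCP in both wrist frames.

```bash
python3 - <<'E'
from h import *
for n,T,yaw in (('w1',[.4977,.2347,.2557],2.555),('w2',[.5058,.2387,.0984],2.55)):
    z=np.load(n+'.npz');P=z['P'];px=z['px'];c,s=np.cos(yaw),np.sin(yaw)
    d=P-np.array(T);L=np.dstack([d[...,0]*c+d[...,1]*s,d[...,0]*s-d[...,1]*c,-d[...,2]])*1000
    sat=px.max(-1).astype(int)-px.min(-1)
    m=(sat<25)&(L[...,2]<10)&(np.linalg.norm(L,axis=-1)<120)
    v,u=np.where(m)
    print(n,m.sum())
    for lo in range(-60,10,5):
        k=m&(L[...,2]>=lo)&(L[...,2]<lo+5)
        if k.sum()>5: print(lo,k.sum(),np.percentile(L[k],[1,50,99],axis=0).round(0).tolist(), np.abs(L[k][:,1]).min().round(1))
E
```

```text
w1 27132
-60 1090 [[-11.0, -56.0, -60.0], [6.0, -42.0, -58.0], [10.0, 56.0, -55.0]] 41.8
-55 985 [[-11.0, -55.0, -55.0], [5.0, 42.0, -53.0], [10.0, 56.0, -50.0]] 41.9
-50 879 [[-11.0, -55.0, -50.0], [5.0, 42.0, -48.0], [10.0, 55.0, -45.0]] 41.8
-45 769 [[-11.0, -56.0, -45.0], [5.0, 42.0, -43.0], [10.0, 56.0, -40.0]] 41.8
-40 632 [[-12.0, -54.0, -40.0], [5.0, 42.0, -38.0], [10.0, 55.0, -35.0]] 42.0
-35 326 [[-12.0, -49.0, -35.0], [-1.0, 42.0, -33.0], [10.0, 48.0, -30.0]] 42.2
-30 24 [[-12.0, -43.0, -30.0], [-1.0, 43.0, -29.0], [7.0, 43.0, -29.0]] 42.3
w2 29288
-60 522 [[-7.0, -21.0, -60.0], [11.0, -3.0, -58.0], [13.0, 19.0, -55.0]] 1.2
-55 605 [[-11.0, -9.0, -55.0], [7.0, -2.0, -53.0], [11.0, 6.0, -50.0]] 0.2
-50 349 [[5.0, -13.0, -50.0], [10.0, 0.0, -47.0], [11.0, 13.0, -45.0]] 0.3
-45 423 [[5.0, -14.0, -45.0], [9.0, 1.0, -43.0], [10.0, 13.0, -40.0]] 0.4
-40 369 [[5.0, -14.0, -40.0], [9.0, 1.0, -37.0], [10.0, 13.0, -35.0]] 0.5
-35 343 [[5.0, -14.0, -35.0], [9.0, -1.0, -33.0], [10.0, 13.0, -30.0]] 0.6
-30 286 [[5.0, -13.0, -30.0], [9.0, 2.0, -28.0], [10.0, 13.0, -25.0]] 0.7
-25 170 [[5.0, -12.0, -25.0], [9.0, -1.0, -23.0], [10.0, 11.0, -20.0]] 0.8
-20 12 [[9.0, -6.0, -20.0], [9.0, -2.0, -20.0], [9.0, 6.0, -19.0]] 1.4
```

The tips stand about 20 mm behind the reported TCP when shut and 30 mm when open, i.e. 33 mm short of the stated geometry. They're centred in x and y. I'll allow for that from now on. First I'll right the clamp by dragging the pressed handle back towards −y under a lighter load.

play_rows(plan=[[[0,0,-0.12],[0,0,0],1],[[0,-0.1,0.01],[0,0,0],1],[[0,-0.1,0.01],[0,0,0],1],[[0,-0.1,0.01],[0,0,0],1],[[0,-0.1,0.01],[0,0,0],1]])

```text
clock: 9.88
position: [0.4977, 0.2276, 0.0975]
tool_rot: [3.138, 0.005, 2.55]
force: [-7.6, -11.5, 57.5]
grip_width: 0.0006
finger_force: 51.7
```

play_rows(plan=[[[0,-0.1,0.02],[0,0,0],1],[[0,-0.1,0.02],[0,0,0],1],[[0,-0.1,0.02],[0,0,0],1],[[0,-0.1,0.02],[0,0,0],1],[[0,0,0],[0,0,0],1]])

```text
clock: 10.5
position: [0.4911, 0.218, 0.0947]
tool_rot: [3.141, 0.004, 2.55]
force: [-10.6, -13.0, 55.2]
grip_width: 0.0011
finger_force: 47.6
```

```bash
sed -i 's/w2/w3/g' w.py; python3 w.py; cat > sec.py <<'E'
from h import *
import sys
n=sys.argv[1];T=np.array([float(a) for a in sys.argv[2:4]]);yaw=float(sys.argv[4])
z=np.load(n+'.npz');P=z['P'];px=z['px'];c,s=np.cos(yaw),np.sin(yaw)
d=P[...,:2]-T;L=np.dstack([d[...,0]*c+d[...,1]*s,d[...,0]*s-d[...,1]*c,P[...,2]])*1000
hsv=cv2.cvtColor(px,cv2.COLOR_RGB2HSV)
m=(np.abs(L[...,0])<40)&(np.abs(L[...,1])<60)&(L[...,2]>22)&(L[...,2]<120)
o=m&(hsv[...,0]<14)&(hsv[...,1]>170)&(hsv[...,2]>90)
for a in range(20,120,6):
    k=o&(L[...,2]>=a)&(L[...,2]<a+6)
    if k.sum()>4:
        y=np.sort(L[k][:,1]);g=np.where(np.diff(y)>6)[0]
        print(a,[(round(q[0],1),round(q[-1],1),len(q)) for q in np.split(y,g+1) if len(q)>2],'x',np.percentile(L[k][:,0],[2,98]).round(1))
E
python3 sec.py w3 .501 .235 2.55
```

```text
[-0.01  0.65 -0.73  1.91  0.6   0.81 -0.08] 10.5
cam [0.42446277 0.26243588 0.25268742]
0.04 276 ((498.6380920410156, 235.78012084960938), (26.777877807617188, 28.643753051757812), 48.005531311035156) [[0.484, 0.226, 0.041], [0.497, 0.244, 0.049], [0.517, 0.253, 0.06]]
0.06 2016 ((503.12298583984375, 238.01278686523438), (30.778316497802734, 35.26548385620117), 67.82474517822266) [[0.485, 0.222, 0.061], [0.501, 0.238, 0.067], [0.518, 0.253, 0.079]]
0.08 1309 ((501.455322265625, 236.1618194580078), (43.24723815917969, 26.36237144470215), 52.94046401977539) [[0.482, 0.222, 0.08], [0.505, 0.247, 0.091], [0.521, 0.259, 0.1]]
0.1 603 ((499.7931213378906, 237.09893798828125), (47.346527099609375, 25.58254051208496), 49.02140808105469) [[0.48, 0.223, 0.1], [0.508, 0.251, 0.104], [0.523, 0.262, 0.108]]
0.108 1703 ((499.9664611816406, 232.14903259277344), (61.26990509033203, 26.195859909057617), 56.39625930786133) [[0.479, 0.21, 0.108], [0.487, 0.227, 0.118], [0.525, 0.262, 0.13]]
20 [(np.float64(-10.0), np.float64(10.2), 30)] x [ 6.5 13.6]
26 [(np.float64(-11.4), np.float64(11.6), 58)] x [ 9
[... 323 characters left out ...]
3), (np.float64(11.1), np.float64(16.0), 121)] x [-11.8  12. ]
80 [(np.float64(-15.6), np.float64(-10.2), 72), (np.float64(13.2), np.float64(19.5), 115)] x [-11.  12.]
86 [(np.float64(-16.8), np.float64(-11.7), 62), (np.float64(15.3), np.float64(20.7), 106)] x [-10.8  12.1]
92 [(np.float64(-18.3), np.float64(-13.6), 64), (np.float64(16.8), np.float64(22.4), 110)] x [-11.  12.]
98 [(np.float64(-21.3), np.float64(-14.8), 60), (np.float64(18.9), np.float64(24.8), 101)] x [-10.1  12. ]
104 [(np.float64(-22.2), np.float64(-16.5), 54), (np.float64(20.5), np.float64(26.5), 98)] x [-10.9  12.1]
110 [(np.float64(-22.7), np.float64(-18.0), 80), (np.float64(22.0), np.float64(26.7), 10)] x [-12.3  10.9]
```

The clamp is upright again and centred at (0.501, 0.235). Lift off and re-centre.

play_rows(plan=[[[0,0,-0.3],[0,0,0],1],[[0,0,-0.7],[0,0,0],1],[[0,0.3,-0.6],[0,0,0],-1],[[0,0.4,0],[0,0,0],-1],[[0,0,0],[0,0,0],-1],[[0,0,0],[0,0,0],-1]])

```text
clock: 11.3
position: [0.4992, 0.2331, 0.1311]
tool_rot: [-3.141, -0.001, 2.551]
force: [-0.3, -0.2, -0.5]
grip_width: 0.0725
finger_force: 0.0
```

```bash
sed -i 's/w3/w4/g' w.py; python3 w.py; python3 sec.py w4 .501 .235 2.55
```

```text
[-0.    0.62 -0.77  1.85  0.54  0.9  -0.04] 11.3
cam [0.43326439 0.27719814 0.28947188]
0.04 119 ((490.9541320800781, 241.2726593017578), (26.82950210571289, 10.0072660446167), 55.22966384887695) [[0.483, 0.23, 0.04], [0.489, 0.245, 0.052], [0.499, 0.253, 0.06]]
0.06 1420 ((501.54864501953125, 235.0371551513672), (30.806737899780273, 34.392921447753906), 57.595802307128906) [[0.484, 0.22, 0.062], [0.499, 0.235, 0.068], [0.517, 0.252, 0.079]]
0.08 960 ((500.8088073730469, 234.6160888671875), (43.08078384399414, 25.89630889892578), 56.68863296508789) [[0.48, 0.215, 0.08], [0.5, 0.24, 0.091], [0.519, 0.257, 0.1]]
0.1 460 ((500.9576721191406, 234.62179565429688), (47.20981979370117, 25.855634689331055), 57.333824157714844) [[0.478, 0.212, 0.1], [0.501, 0.234, 0.104], [0.521, 0.26, 0.108]]
0.108 761 ((501.09039306640625, 234.74522399902344), (50.32682800292969, 25.900402069091797), 57.279075622558594) [[0.478, 0.209, 0.108], [0.502, 0.246, 0.111], [0.523, 0.261, 0.112]]
26 [(np.float64(-11.7), np.float64(9.6), 18)] x [12.6 13.6]
32 [(np.float64(-10.1), np.float64(11.1), 64)] x [-13.4  13.
[... 251 characters left out ...]
 56), (np.float64(9.8), np.float64(13.4), 46)] x [-11.7  12.3]
80 [(np.float64(-15.7), np.float64(-11.6), 65), (np.float64(11.4), np.float64(13.7), 47)] x [-12.4  12. ]
86 [(np.float64(-16.6), np.float64(-13.8), 65), (np.float64(13.2), np.float64(16.4), 50)] x [-10.9  12.5]
92 [(np.float64(-20.1), np.float64(-15.1), 70), (np.float64(14.7), np.float64(18.8), 52)] x [-10.3  12.4]
98 [(np.float64(-22.2), np.float64(-17.1), 73), (np.float64(16.4), np.float64(22.8), 65)] x [-10.3  12.5]
104 [(np.float64(-25.4), np.float64(-18.8), 75), (np.float64(18.2), np.float64(25.0), 72)] x [-10.1  13. ]
110 [(np.float64(-25.3), np.float64(-20.3), 65), (np.float64(20.1), np.float64(24.7), 41)] x [-11.5  12.5]
```

play_rows(plan=[[[0,0.09,0.57],[0,0,0],-1],[[0,0,0.57],[0,0,0],-1],[[0,0,0.57],[0,0,0],-1],[[0,0,0.57],[0,0,0],-1],[[0,0,0.56],[0,0,0],-1],[[0,0,0],[0,0,0],-1],[[0,0,0],[0,0,0],-0.2],[[0,0,0],[0,0,0],0],[[0,0,0],[0,0,0],0.2]], newtons=40)

```text
clock: 12.48
position: [0.5022, 0.236, 0.0626]
tool_rot: [3.138, 0.002, 2.551]
force: [-0.6, -0.5, 26.4]
grip_width: 0.035
finger_force: 15.7
```

play_rows(plan=[[[0,0,0],[0,0,0],1],[[0,0,0],[0,0,0],1],[[0,0,0],[0,0,0],1],[[0,0,0],[0,0,0],1]])

```text
clock: 12.98
position: [0.5015, 0.2342, 0.0632]
tool_rot: [-3.141, 0.003, 2.55]
force: [-10.8, -13.3, 49.8]
grip_width: 0.0278
finger_force: 36.7
```

play_rows(plan=[[[0,0,-0.1],[0,0,0],1],[[0,0,-0.1],[0,0,0],1],[[0,0,-0.2],[0,0,0],1],[[0,0,-0.4],[0,0,0],1],[[0,0,0],[0,0,0],1]])

```text
clock: 13.6
position: [0.5012, 0.2354, 0.0815]
tool_rot: [3.14, 0.001, 2.551]
force: [1.2, -0.1, -1.7]
grip_width: 0.0216
finger_force: 42.9
```

```bash
sed -i 's/w4/w5/g' w.py; python3 w.py; python3 sec.py w5 .501 .235 2.55
```

```text
[-0.04  0.69 -0.72  1.87  0.61  0.81 -0.1 ] 13.6
cam [0.43498784 0.27929586 0.23980552]
0.04 949 ((500.7486572265625, 235.78318786621094), (44.419097900390625, 27.421659469604492), 56.20635986328125) [[0.479, 0.212, 0.04], [0.496, 0.234, 0.051], [0.522, 0.26, 0.06]]
0.06 1099 ((501.3501892089844, 235.14178466796875), (37.82522201538086, 35.51797103881836), 57.76604461669922) [[0.481, 0.217, 0.06], [0.497, 0.24, 0.074], [0.517, 0.257, 0.08]]
0.08 1635 ((500.9322509765625, 235.0878448486328), (26.104276657104492, 34.36207962036133), 54.45100784301758) [[0.485, 0.224, 0.08], [0.497, 0.236, 0.082], [0.516, 0.251, 0.1]]
0.1 539 ((496.5657958984375, 237.70458984375), (36.125797271728516, 31.853679656982422), 15.484212875366211) [[0.484, 0.219, 0.1], [0.495, 0.237, 0.105], [0.511, 0.257, 0.108]]
0.108 3193 ((500.4962158203125, 235.45359802246094), (48.95038604736328, 26.652111053466797), 54.43168640136719) [[0.483, 0.218, 0.108], [0.496, 0.236, 0.123], [0.514, 0.258, 0.13]]
32 [(np.float64(-18.1), np.float64(-13.1), 5)] x [13.6 13.8]
38 [(np.float64(-21.2), np.float64(-10.9), 25), (np.float
[... 268 characters left out ...]
-10.5), np.float64(-5.9), 48), (np.float64(7.1), np.float64(11.2), 32)] x [-2.1 12.9]
86 [(np.float64(-10.7), np.float64(-5.9), 54), (np.float64(6.5), np.float64(11.2), 55)] x [-5.5 13.1]
92 [(np.float64(-10.7), np.float64(-6.0), 50), (np.float64(6.5), np.float64(10.9), 54)] x [10.4 13.1]
98 [(np.float64(-10.6), np.float64(-6.0), 56), (np.float64(6.4), np.float64(11.1), 79)] x [-2.4 13.2]
104 [(np.float64(-10.8), np.float64(-6.0), 66), (np.float64(6.4), np.float64(11.1), 68)] x [-3.  13.2]
110 [(np.float64(-10.7), np.float64(-6.0), 73), (np.float64(6.4), np.float64(11.2), 87)] x [-2.7 13.1]
116 [(np.float64(-10.8), np.float64(-6.1), 53), (np.float64(6.3), np.float64(11.1), 57)] x [-1.5 13.1]
```

View pics/w5.png

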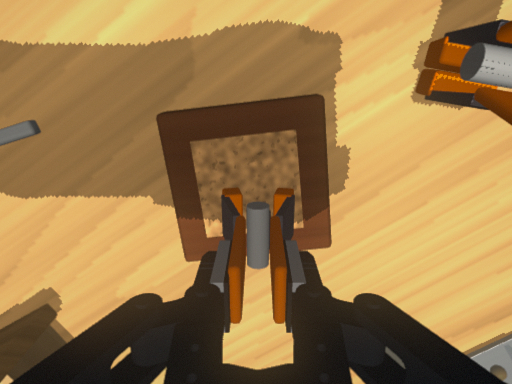

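Picture: the clamp is held by both handles (orange paddles at (237,270) and (280,270)), parallel, with jaws wide open. It's upright and centred on the TCP. Carry it over the buckle.

play_rows(plan=[[[0,0,-0.9],[0,0,0],1],[[0,0,-0.9],[0,0,0],1],[[0,0,-0.9],[0,0,-0.88],1],[[0,0,-0.9],[0,0,-0.88],1],[[0,0,-0.9],[0,0,-0.88],1],[[0,0,-0.9],[0,0,-0.89],1]])

```text
clock: 14.4
position: [0.5007, 0.2349, 0.2162]
tool_rot: [-3.141, -0.0, 3.085]
force: [0.3, -0.7, -0.9]
grip_width: 0.0217
finger_force: 42.9
```

play_rows(plan=[[[-0.28,-0.89,0],[0,0,0],1],[[-0.28,-0.89,0],[0,0,0],1],[[-0.28,-0.89,0],[0,0,0],1],[[-0.28,-0.89,0],[0,0,0],1],[[-0.28,-0.89,0],[0,0,0],1],[[-0.28,-0.89,0],[0,0,0],1],[[-0.28,-0.89,0],[0,0,0],1],[[-0.28,-0.89,0],[0,0,0],1],[[-0.28,-0.89,0],[0,0,0],1],[[-0.28,-0.89,0],[0,0,0],1],[[-0.28,-0.89,0],[0,0,0],1],[[-0.28,-0.89,0],[0,0,0],1],[[-0.28,-0.89,0],[0,0,0],1],[[-0.28,-0.89,0],[0,0,0],1],[[0,0,0],[0,0,0],1]])

```text
clock: 16.27
position: [0.5795, -0.0837, 0.2151]
tool_rot: [-3.141, -0.001, 3.078]
force: [0.3, 0.5, -1.0]
grip_width: 0.0216
finger_force: 42.9
```

```bash
python3 - <<'E'
from h import *
s=bot.observe();p=s['position'];yaw=s['tool_rot'][2];print(p.round(4),s['tool_rot'].round(3),s['grip_width'],s['force'].round(1))
f=grab_frame('wrist');P=pts(f);np.savez('w6.npz',P=P,px=f['pixels']);cv2.imwrite('pics/w6.png',f['pixels'][...,::-1])
c,sn=np.cos(yaw),np.sin(yaw);d=P-p;L=np.dstack([d[...,0]*c+d[...,1]*sn,d[...,0]*sn-d[...,1]*c,P[...,2]])*1000
hsv=cv2.cvtColor(f['pixels'],cv2.COLOR_RGB2HSV)
v=(f['depth']>0)&(np.abs(L[...,0])<70)&(np.abs(L[...,1])<60)
for a in range(30,130,6):
    k=v&(L[...,2]>=a)&(L[...,2]<a+6)
    if k.sum()>10:
        r=cv2.minAreaRect(L[k][:,:2].astype(np.float32));print(a,k.sum(),np.percentile(L[k],[2,50,98],axis=0).round(1).tolist(),[np.round(q,1) for q in r])
E
```

```text
[ 0.5795 -0.0837  0.2151] [-3.141e+00 -1.000e-03  3.078e+00] 0.021585263770472724 [ 0.3  0.5 -1. ]
36 41 [[26.4, -18.1, 36.2], [43.5, 3.6, 38.7], [43.7, 17.7, 41.9]] [array([35.5,  8.3]), array([23.9, 51.2]), np.float64(41.1)]
42 2445 [[-41.3, -20.0, 43.4], [5.3, -5.1, 45.2], [42.3, 18.9, 46.7]] [array([-1.3, -0.5]), array([40.4, 89.4]), np.float64(90.0)]
78 92 [[-23.4, -5.6, 79.8], [15.9, -0.8, 83.7], [33.8, 4.2, 84.0]] [array([ 3.5, -0.7]), array([ 9.6, 60.7]), np.float64(89.8)]
84 671 [[-25.6, -4.8, 84.1], [4.3, -0.3, 85.0], [32.5, 4.2, 86.4]] [array([ 3.4, -0.7]), array([ 9.6, 60.3]), np.float64(89.7)]
```

View pics/w6.png

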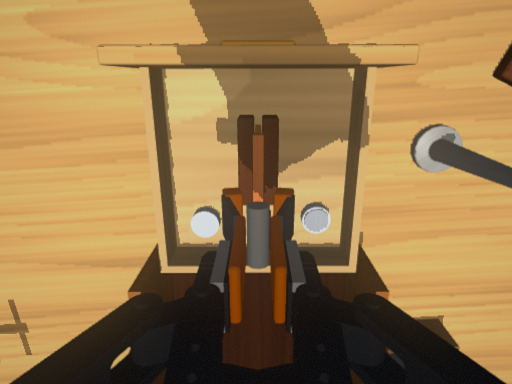

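Picture: the cradle (258,160) and buckle rim line up with the held clamp (258,235). The rim top measures 0.085 m, offset under 1 mm. Lower, then feel for it.

play_rows(plan=[[[-0.04,-0.02,0.5],[0,0,0],1],[[0,0,0.7],[0,0,0],1],[[0,0,0.7],[0,0,0],1],[[0,0,0.5],[0,0,0],1],[[0,0,0.4],[0,0,0],1],[[0,0,0.4],[0,0,0],1],[[0,0,0.3],[0,0,0],1],[[0,0,0.3],[0,0,0],1],[[0,0,0.2],[0,0,0],1],[[0,0,0.1],[0,0,0],1],[[0,0,0],[0,0,0],1]])

```text
clock: 17.7
position: [0.5805, -0.0824, 0.1132]
tool_rot: [3.142, 0.0, 3.08]
force: [0.0, -0.2, -0.8]
grip_width: 0.0217
finger_force: 42.9
```

play_rows(plan=[[[0,0,0.05],[0,0,0],1],[[0,0,0.05],[0,0,0],1],[[0,0,0.05],[0,0,0],1],[[0,0,0.05],[0,0,0],1],[[0,0,0.04],[0,0,0],1],[[0,0,0.04],[0,0,0],1],[[0,0,0],[0,0,0],1]])

```text
clock: 18.58
position: [0.5805, -0.0824, 0.1061]
tool_rot: [3.142, -0.0, 3.08]
force: [-0.5, 0.1, -0.0]
grip_width: 0.0217
finger_force: 42.9
```

play_rows(plan=[[[0,0,0.03],[0,0,0],1],[[0,0,0.03],[0,0,0],1],[[0,0,0.03],[0,0,0],1],[[0,0,0],[0,0,0],1]])

```text
clock: 19.08
position: [0.5805, -0.0824, 0.1039]
tool_rot: [3.142, -0.0, 3.08]
force: [1.4, 0.0, -1.0]
grip_width: 0.0218
finger_force: 42.9
```

play_rows(plan=[[[0,0,0.03],[0,0,0],1],[[0,0,0.03],[0,0,0],1],[[0,0,0],[0,0,0],1]])

```text
clock: 19.45
position: [0.5805, -0.0824, 0.1024]
tool_rot: [3.142, -0.0, 3.08]
force: [-0.2, -0.6, -1.2]
grip_width: 0.0214
finger_force: 42.9
```

play_rows(plan=[[[0,0,0.03],[0,0,0],1],[[0,0,0.03],[0,0,0],1],[[0,0,0],[0,0,0],1]])

```text
clock: 19.82
position: [0.581, -0.0824, 0.1015]
tool_rot: [-3.141, 0.001, 3.08]
force: [-1.1, -1.0, 8.4]
grip_width: 0.0214
finger_force: 43.9
```

Contact at 8 N, at the predicted height, so the rim is home. Let go.

play_rows(plan=[[[0,0,0],[0,0,0],0.45],[[0,0,0],[0,0,0],0.38],[[0,0,0],[0,0,0],0.3],[[0,0,0],[0,0,0],0.2],[[0,0,0],[0,0,0],0],[[0,0,0],[0,0,0],-0.5],[[0,0,0],[0,0,0],-1],[[0,0,0],[0,0,0],-1],[[0,0,-0.3],[0,0,0],-1],[[0,0,-0.7],[0,0,0],-1],[[0,0,-0.9],[0,0,0],-1],[[0,0,-0.9],[0,0,0],-1]])

```text
clock: 21.32
position: [0.5808, -0.0823, 0.1732]
tool_rot: [-3.142, 0.001, 3.08]
force: [-0.2, 0.0, 0.1]
grip_width: 0.0857
finger_force: 0.0
```

```bash
python3 - <<'E'
from h import *
f=grab_frame('wrist');P=pts(f);np.savez('w7.npz',P=P,px=f['pixels'])
g=grab_frame('scene')
a=cv2.resize(f['pixels'],(512,384));b=cv2.resize(g['pixels'][140:240,195:300],(284,270),interpolation=2)
im=np.zeros((384,796,3),np.uint8);im[:,:512]=a;im[:270,512:]=b
cv2.imwrite('pics/w7.png',im[...,::-1])
E
python3 sec.py w7 .5805 -.0824 3.08
```

```text
62 [(np.float64(-15.0), np.float64(-9.1), 8)] x [13.7 14.4]
68 [(np.float64(-15.3), np.float64(-7.4), 59), (np.float64(3.7), np.float64(11.6), 58)] x [-12.5  14.3]
74 [(np.float64(-14.4), np.float64(-7.3), 14), (np.float64(5.3), np.float64(7.6), 6)] x [-10.2  13.8]
80 [(np.float64(-6.6), np.float64(2.7), 271)] x [-33.5  33.5]
86 [(np.float64(-5.8), np.float64(0.4), 8)] x [-32.1  29.8]
98 [(np.float64(-9.0), np.float64(-8.8), 14), (np.float64(5.3), np.float64(6.0), 7)] x [-9.6 11.3]
104 [(np.float64(-13.4), np.float64(-8.8), 56), (np.float64(5.3), np.float64(9.3), 64)] x [-10.7  13.1]
110 [(np.float64(-14.5), np.float64(-10.0), 61), (np.float64(6.6), np.float64(10.4), 61)] x [-10.6  13.1]
116 [(np.float64(-14.3), np.float64(-11.2), 39), (np.float64(7.8), np.float64(11.6), 42)] x [-10.  13.]
```

View pics/w7.png

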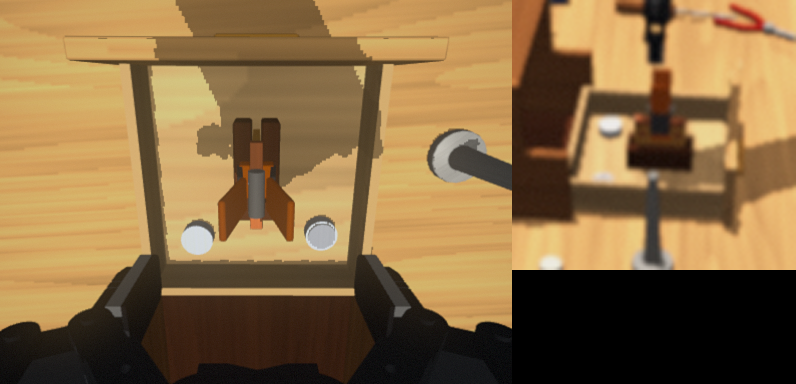

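```bash
python3 - <<'E'
from h import *
def fit(n,T,yaw,z0,z1):
    z=np.load(n+'.npz');P=z['P'];px=z['px'];c,s=np.cos(yaw),np.sin(yaw)
    d=P[...,:2]-np.array(T);L=np.dstack([d[...,0]*c+d[...,1]*s,d[...,0]*s-d[...,1]*c,P[...,2]])*1000
    hsv=cv2.cvtColor(px,cv2.COLOR_RGB2HSV)
    o=(np.abs(L[...,0])<16)&(np.abs(L[...,1])<35)&(hsv[...,0]<14)&(hsv[...,1]>150)&(hsv[...,2]>60)&(L[...,2]>z0)&(L[...,2]<z1)
    Q=L[o];Q=Q[np.abs(Q[:,0])<11.5]
    for sg in (-1,1):
        k=Q[:,1]*sg>0;p=np.polyfit(Q[k][:,2],Q[k][:,1],1);print(n,sg,k.sum(),p,'zmax',np.percentile(Q[k][:,2],99))
fit('w4',(.501,.235),2.55,72,107)
fit('w7',(.5805,-.0824),3.08,104,143)
E
```

```text
w4 -1 339 [-0.28832004 11.00744962] zmax 106.66287904685392
w4 1 250 [  0.2847489 -11.204194 ] zmax 106.42732552149401
w7 -1 379 [-0.21754836 13.81128677] zmax 142.57267595981637
w7 1 407 [  0.22268368 -17.82946492] zmax 142.63914234732098
```

The fitted jaw angle is about 0.126 rad, so the clamp is closed on the plate and clipped properly. Now go round in front of the drawer board.

play_rows(plan=[[[0,0,-0.3],[0,0,0],1],[[0.8,0,0],[0,0,0],1],[[0.8,0,0],[0,0,0],1],[[0.8,0,0],[0,0,0],1],[[0.8,0,0],[0,0,0],1],[[0.8,0,0],[0,0,0],1],[[0.8,0,0],[0,0,0],1],[[0.8,0,0],[0,0,0],1],[[0,0,0.7],[0,0,0],1],[[0,0,0.7],[0,0,0],1],[[0,0,0.7],[0,0,0],1],[[0,0,0.7],[0,0,0],1],[[0,0,0.7],[0,0,0],1],[[0,0,0.7],[0,0,0],1],[[0,0,0.7],[0,0,0],1],[[0,0,0],[0,0,0],1]])

```text
clock: 23.42
position: [0.4402, -0.0731, 0.0543]
tool_rot: [3.141, -0.003, 3.081]
force: [0.2, 0.6, 0.4]
grip_width: -0.0002
finger_force: 0.0
```

play_rows(plan=[[[-0.3,0,0],[0,0,0],1],[[-0.3,0,0],[0,0,0],1],[[-0.15,0,0],[0,0,0],1],[[-0.15,0,0],[0,0,0],1],[[-0.15,0,0],[0,0,0],1],[[-0.2,0,0],[0,0,0],1],[[-0.3,0,0],[0,0,0],1],[[-0.35,0,0],[0,0,0],1],[[-0.4,0,0],[0,0,0],1],[[-0.4,0,0],[0,0,0],1],[[-0.4,0,0],[0,0,0],1],[[-0.4,0,0],[0,0,0],1],[[-0.4,0,0],[0,0,0],1]])

```text
clock: 25.05
position: [0.5387, -0.0799, 0.0559]
tool_rot: [3.142, -0.0, 3.08]
force: [-2.6, -1.5, -0.1]
grip_width: 0.0001
finger_force: 0.9
```

play_rows(plan=[[[-0.4,0,0],[0,0,0],1],[[-0.4,0,0],[0,0,0],1],[[-0.4,0,0],[0,0,0],1],[[-0.4,0,0],[0,0,0],1],[[-0.4,0,0],[0,0,0],1],[[-0.4,0,0],[0,0,0],1],[[-0.4,0,0],[0,0,0],1],[[-0.4,0,0],[0,0,0],1],[[-0.3,0,0],[0,0,0],1],[[-0.2,0,0],[0,0,0],1],[[-0.1,0,0],[0,0,0],1],[[-0.1,0,0],[0,0,0],1]])

```text
clock: 26.55
position: [0.6354, -0.0856, 0.0559]
tool_rot: [3.141, -0.0, 3.08]
force: [-2.2, -0.3, 0.4]
grip_width: 0.0
finger_force: 0.8
```

play_rows(plan=[[[-0.1,0,0],[0,0,0],1],[[-0.1,0,0],[0,0,0],1],[[-0.1,0,0],[0,0,0],1],[[-0.1,0,0],[0,0,0],1],[[-0.08,0,0],[0,0,0],1],[[-0.08,0,0],[0,0,0],1]])

```text
clock: 27.3
position: [0.6495, -0.0866, 0.0559]
tool_rot: [3.142, -0.0, 3.08]
force: [-0.8, 0.2, 0.4]
grip_width: -0.0
finger_force: 0.8
```

play_rows(plan=[[[-0.07,0,0],[0,0,0],1],[[-0.07,0,0],[0,0,0],1],[[-0.06,0,0],[0,0,0],1],[[0,0,0],[0,0,0],1]])

```text
clock: 27.8
position: [0.6546, -0.0871, 0.056]
tool_rot: [-3.142, 0.0, 3.08]
force: [0.4, 0.7, 0.4]
grip_width: 0.0001
finger_force: 0.0
```

play_rows(plan=[[[-0.06,0,0],[0,0,0],1],[[-0.06,0,0],[0,0,0],1],[[-0.04,0,0],[0,0,0],1]])

```text
clock: 28.18
position: [0.6585, -0.0874, 0.056]
tool_rot: [-3.141, 0.0, 3.08]
force: [-2.5, -0.1, 0.9]
grip_width: 0.0001
finger_force: 0.8
```

play_rows(plan=[[[-0.06,0,0],[0,0,0],1],[[-0.06,0,0],[0,0,0],1],[[-0.04,0,0],[0,0,0],1]])

```text
clock: 28.55
position: [0.6591, -0.0874, 0.0559]
tool_rot: [-3.14, -0.007, 3.081]
force: [-34.7, -0.2, 25.8]
grip_width: 0.0
finger_force: 17.6
```

Firm stop at x = 0.659, as predicted: the drawer is shut. Back away and check.

play_rows(plan=[[[0.1,0,0],[0,0,0],1],[[0.2,0,0],[0,0,0],1],[[0.6,0,0],[0,0,0],1],[[0.8,0,0],[0,0,0],1],[[0.8,0,0],[0,0,0],1],[[0.8,0,0],[0,0,0],1],[[0.5,0,-0.5],[0,0,0],1],[[0,0,-0.5],[0,0,0],1],[[0,0,0],[0,0,0],1]])

```text
clock: 29.68
position: [0.569, -0.0817, 0.0825]
tool_rot: [-3.142, 0.003, 3.08]
force: [-0.0, -0.4, -0.9]
grip_width: 0.0004
finger_force: 0.0
```

```bash
python3 - <<'E'
from h import *
f=grab_frame('top');P=pts(f);g=grab_frame('scene')
k=(P[...,2]>.095)&(P[...,2]<.1065)&(P[...,0]>.6)&(P[...,0]<.70)&(P[...,1]>-.2)&(P[...,1]<.02)
r=cv2.minAreaRect(P[k][:,:2].astype(np.float32)*1000);print(k.sum(),r)
a=f['pixels'][85:215,180:360];b=g['pixels'][125:230,140:290]
a=cv2.resize(a,(500,361),interpolation=2);b=cv2.resize(b,(300,210),interpolation=2)
im=np.zeros((361,800,3),np.uint8);im[:,:500]=a;im[:210,500:]=b;cv2.imwrite('pics/e.png',im[...,::-1])
E
```

```text
38 ((684.2655639648438, -1.1525993347167969), (43.73863983154297, 19.263822555541992), 81.04615020751953)
```

View pics/e.png

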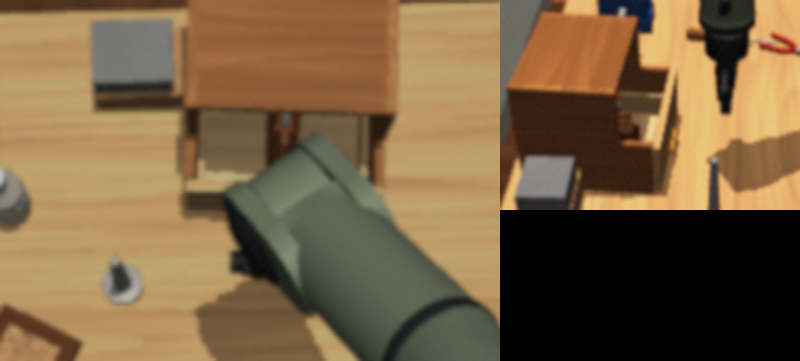

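The top view shows the drawer board flush against the cabinet at (250,185), the clamp still on the buckle at (285,130), and the arm clear. The stop position matches the cabinet face.

```bash
python3 -c "
from workcell import bot
print(bot.job_done())"
```

```text
the job is handed in; nothing more can be done
None
```

The clamp is closed on the buckle's plate, the drawer is pushed fully shut, and the job is handed in at about 30 s of the 51 s. My first grasp tipped the clamp on its stand (I set it upright and re-gripped it), and the verdict was not shown to me.

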